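# Slide the caddy lid shut and lock it with the pin

### The job

Slide the white lid of the tilted green caddy fully shut, then take the red-handled steel pin out of its wooden rest and push it through the hole in the lid's tongue and the hole in the caddy's lug under it, fully home with its collar flush on the lid. Let go of it there, and leave the other things on the counter where they are.

Things in the scene. Friction and masses are not known exactly. Their poses are not given: they have to be found in the camera images.
- caddy: Green plastic caddy, fixed, 140 x 180 x 110 mm, tilted 35 degrees to the front. Origin: mouth of the lid's pin hole when the lid is shut, on the lid's top, about 110 mm above the counter. z: the hole's axis, out of the hole (35 degrees from vertical, leaning to the front); x: up the slope, the way the lid opens; y: level, across. Guide strips at y = +-86 mm, x over 27 mm, rise 5 mm over the lid.
- lug_hole (a point): Mouth of the pin hole in the lug, a 60 mm wide, 10 mm thick green flange fixed to the caddy's front rim. It lies 6 mm under the caddy's origin, on the same axis, and 27 mm in front of the caddy's front wall; free space below. The holes in the lug and in the lid's tongue are both 12 mm wide and go right through.
- stand: Fixed steel wire stand under the caddy, 150 x 200 mm and up to 125 mm high. Origin on the counter, under the middle of the caddy's lower front edge; z up, x to the back.
- lid (a joint): White sliding lid, 6 mm thick, 160 mm wide with a 60 mm wide tongue in front: how far it is open in m; 0 is shut (the holes in tongue and lug line up), 0.085 is the most. It slides stiffly (about 3 N) along the caddy's x and stays where it is left.
- lid_ridge (a point): Centre of the top of the orange grip ridge on the lid. The ridge is 12 mm thick along the caddy's x, 64 mm long along its y, and rises 20 mm above the lid. With the lid shut it stands 95 mm up the slope from the pin hole.
- pin: Loose steel retaining pin, 50 g, that starts upright in the bore of the wooden rest. Origin: the centre of the underside of its collar; z points up along it to the handle. Shank 9 mm thick and 44 mm long below the origin, tapered over the last 7 mm; collar 26 mm wide and 4 mm thick; above it a round red handle 16 mm thick, from 4 to 38 mm above the origin.
- pin_tip (a point): The pin's pointed end, 44 mm below its origin along its axis.
- pin_rest: Fixed wooden block, 70 x 80 x 50 mm, with a 12 mm bore through its middle in which the pin starts, collar on its top. Origin: the centre of its underside.
- tray: Shallow aluminium tray, 130 x 220 x 18 mm, origin under its centre; a bystander.
- bowl: Yellow melamine bowl on the tray, 104 mm wide, 45 mm high, origin under its centre; a bystander.
- spatula: Wooden spatula lying on the counter, 280 mm long along its x, handle to -x; a bystander.
- mug: Steel mug, 76 mm wide, 85 mm high, handle at its +y, origin under its centre; a bystander.
- jar: Amber glass jar on the cork trivet, 70 mm wide, 100 mm high, origin under its centre; a bystander.
- soap: Soap bottle, 60 mm wide, 160 mm high, origin under its centre; a bystander.
- trivet: Round cork trivet, 120 mm wide, 12 mm thick, origin under its centre; a bystander.

How it is judged:
On the way:
1. the lid is slid shut (within 4 mm) (value of joint lid below 0.004 m), for 0.2 s.
At the end, for the whole second after the job is handed in: The lid is shut within 4 mm; the pin passes through lid and lug, its axis within 4 mm of the hole's centre and 0.15 rad of the hole's axis, its collar within 4 mm of the lid's top surface; it is at rest and released (value of joint lid below 0.004 m and x of pin in the frame of caddy between -0.004 and 0.004 m and y of pin in the frame of caddy between -0.004 and 0.004 m and z of pin in the frame of caddy between -0.004 and 0.004 m and z of pin_tip in the frame of caddy below -0.035 m and angle between the z axis of pin and the z axis of caddy, either way round below 0.15 rad and linear speed of pin below 0.02 m/s); the robot touches nothing.
It fails at once if a bystander (tray, bowl, spatula, mug, jar, soap bottle, trivet) is moved by more than 40 mm (distance of any of tray, bowl, spatula, mug, jar, soap, trivet from where it was at the start of the episode above 0.04 m).
It also fails if it takes over 59 s, if anything falls off the work surface, if the arm or the gripper's body presses on something with over 40 N, if the wrist force passes 120 N, or if a joint passes its speed limit or range.

### The arm

A 7-joint arm with a two-finger parallel gripper is mounted at the origin on the work surface. World frame = base frame: x ahead of the robot, y to its left, z up, the work surface at z = 0. Lengths are in m, angles in rad, forces in N, time in s.
With the tool pointing down it reaches from about 0.425 to 0.875 m from the base axis. Payload 8.4 kg.
Tool frame: the origin (TCP) lies between the finger pads; the fingertips stand 17 mm ahead of it and the grasp point (between the pads) lies 2 mm behind it (arm.tips_ahead is the z of the fingertips in the tool frame, in m); z points along the fingers, y is the line along which they close (so a half turn about z gives the same grasp; the last joint's range is limited). The gripper opens to 87 mm and grips with 3 to 60 N. Pads are 19 mm wide; open, the fingers measure 117 mm over their backs; the gripper's body (75 mm by 190 mm) begins 51 mm behind the grasp point.
Start: joints at [-1.419, 0.333, 0.04, 1.465, -0.013, 1.343, -0.059], TCP at [0.161, 0.63, 0.24] pointing down, gripper open.
Joint ranges: [-2.58, 2.58], [-0.38, 2.09], [-1.3, 1.39], [0.25, 2.4], [-1.5, 4.64], [0.08, 2.09], [-2.65, 2.65]. Speed limits (rad/s): [2.22, 2.22, 2.79, 2.79, 3.14, 3.14, 3.14].

### API

Orientations are given as a 3x3 rotation matrix whose columns are the frame's x, y, z axes.
In Python, from plant import sensors, cams, arm gives the robot as it stands. The module is installed in compiled form; this text tells all that it offers.
- The arm moves only by the tool apply_moves, never from a script. Its argument "rows" is a list of rows, each an object with "offset": the shift along the tool's x, y, z in units of 25 mm (1.0 is 25 mm), a list of three; "rot": the turn, a rotation vector about the tool's x, y, z in rad, a list of three; "fingers": the closure, from -1 (fully open) to 1 (shut). In form: [{"offset": [tx, ty, tz], "rot": [ax, ay, az], "fingers": fingers}, ...]. A call has 1 to 8 rows; each row shifts and turns the commanded pose from where the row before left it, along the tool's axes as they then stand; what a row does not reach is not made up. A row lasts 1/8 s, in which the tool goes at most 62.5 mm and 10.7 degrees, less where a joint would pass 70% of its speed; a pose out of reach is approached as far as the arm can. A call is refused whole if a number of a shift passes 1 or a number of a turn 0.188, either way. A call with a gripper value outside its range is refused whole. The fingers move at their own pace and stop on an object; "force" is the grip in N (left out, the last holds). Time passes only in rows, so rows that do not move let the fingers close. It gives the time, the measured TCP pose, the force, the opening and the grip force at its end, in the units of the state.
- sensors.get_state(): the state, without advancing time (a new reading comes with each control period).
- cams.capture(name): name is "scene" or "top"; returns a dict with "img" (384x512x3 uint8, blue, green, red), "z_map" (384x512 float32, m along the optical axis (not along the pixel's ray), 0 where there is no reading), "vertical_fov" (degrees; the focal length in pixels is half the picture's height over the tangent of half this angle, whatever the lens; pixels are square), "cx", "cy" (the principal point, pixels), "rvec" (rotation vector, rad) and "tvec" (3), from world to camera coordinates, as OpenCV has them. Camera axes: x right, y down, z forward; pixel columns grow to the right and rows downward; lengths in m; the calibration is good to about 2 mm. A picture is of the moment at which its call begins.
- arm.job_done(): hands the job in; it is judged then, once.
The state is a dict: "time_s": time; "joint_positions": joint angles; "qvel": joint speeds; "tau": joint torques, N m; "tool_pos": TCP position; "tcp_rot": TCP orientation; "ft_force": force on the tool from outside, world axes, zero at the start; "torque": the same for the moment, N m; "opening": opening from 0.0 (shut) to 1.0 (fully open); "gripper_force": force on a finger pad.
Only numpy, scipy, OpenCV 4.12 (cv2) and the standard library are available. Lean on these libraries where they do the work, as an engineer would, in place of code of your own. Each camera call takes 0.05 s, during which the arm holds its last target. There are 200 camera calls.

## Working session

There is one attempt and no reset: what is moved stays moved. The work goes in short steps, Python scripts to look and compute and a tool call to move; the robot and the scene stay as the last step left them, time stands still between calls to the robot, and variables do not carry over. Pictures are saved under pics/ and viewed, at most 10 in all, crops included, and the job is handed in when it is done.

Besides the shell and the picture viewer there is one more tool, called after "Request:" as a command line: name --argument value ..., lists and objects as JSON in quotes. apply_moves: Moves the arm, as the interface text tells. Its arguments: {"type":"object","properties":{"rows":{"type":"array"},"force":{"type":"number"}},"required":["rows"]}

```bash
mkdir -p pics; cat > h.py <<'E'
import numpy as np, cv2
from plant import sensors, cams, arm
def cap(n,tag):
    c=cams.capture(n); cv2.imwrite(f'pics/{tag}.png',c['img']); np.savez(f'pics/{tag}.npz',**c); return c
def load(tag): return dict(np.load(f'pics/{tag}.npz'))
def K(c):
    f=192/np.tan(np.radians(float(c['vertical_fov']))/2); return f,float(c['cx']),float(c['cy'])
def cloud(c):
    f,cx,cy=K(c); v,u=np.mgrid[:384,:512]; z=c['z_map']
    p=np.stack([(u-cx)/f*z,(v-cy)/f*z,z],-1); R=cv2.Rodrigues(c['rvec'])[0]
    P=(p-np.ravel(c['tvec']))@R; P[z==0]=np.nan; return P
def ray(c,u,v):
    f,cx,cy=K(c);R=cv2.Rodrigues(c['rvec'])[0]
    return -R.T@np.ravel(c['tvec']), R.T@np.array([(u-cx)/f,(v-cy)/f,1])
def tri(obs):
    A=0;b=0
    for c,u,v in obs:
        o,d=ray(c,u,v);d=d/np.linalg.norm(d);M=np.eye(3)-np.outer(d,d);A=A+M;b=b+M@o
    return np.linalg.solve(A,b)
E
python3 - <<'E'
from h import *
for n in('scene','top'):
    c=cap(n,n+'0'); print(n,K(c),ray(c,256,192)); 
a=load('scene0')['img'];b=load('top0')['img']
s=sensors.get_state();print(s['tool_pos'],s['tcp_rot'],s['opening'],s['time_s'],arm.tips_ahead)
cv2.imwrite('pics/sc.png',cv2.resize(a,(800,600)));cv2.imwrite('pics/tc.png',cv2.resize(b,(800,600)))
E
```

```text
scene (np.float64(406.7937250083974), 259.15110754586135, 186.2841274615223) (array([1.20648899, 0.21333557, 1.02485107]), array([-0.59801366, -0.17335776, -0.78267757]))
top (np.float64(427.9897566027817), 262.93035948581013, 196.43979468488766) (array([ 0.42389906, -0.01672043,  1.26001383]), array([ 0.07734391,  0.02122929, -0.99696392]))
[0.16124233 0.62927187 0.2387464 ] [[-9.68715959e-01  2.48171953e-01 -2.67225900e-04]
 [ 2.48172077e-01  9.68714883e-01 -1.44761038e-03]
 [-1.00390590e-04 -1.46864129e-03 -9.99998917e-01]] 1.0012181351275466 0.1 0.017
```

View pics/sc.png

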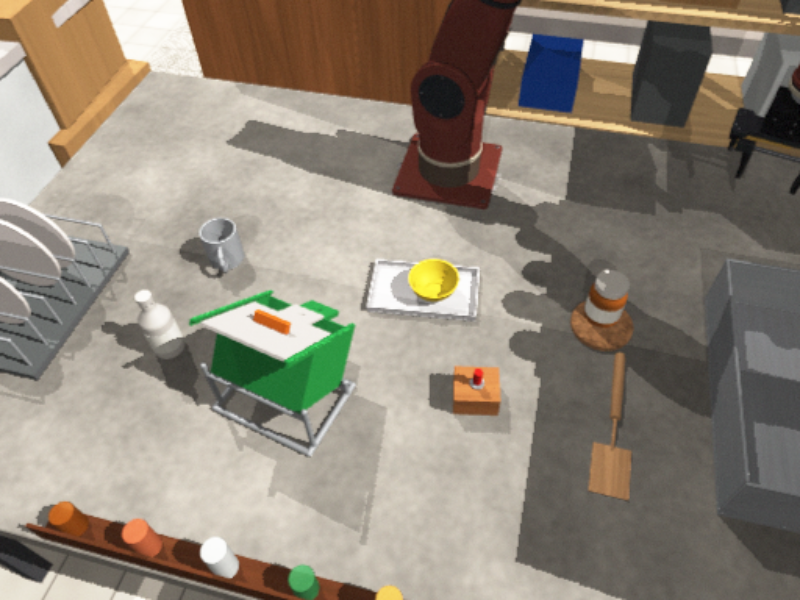

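View pics/tc.png

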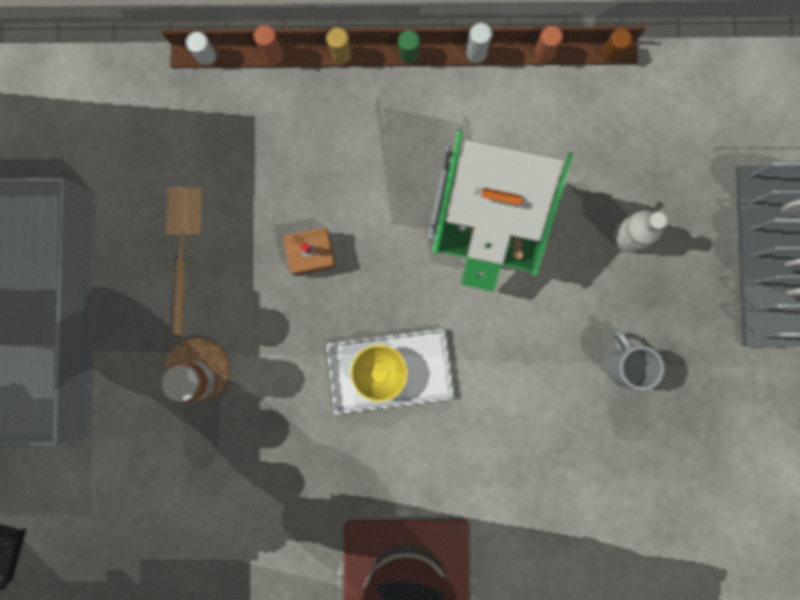

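```bash
python3 - <<'E'
from h import *
a=load('scene0')['img'];b=load('top0')['img']
A=cv2.resize(a[180:292,120:240],(640,597),interpolation=cv2.INTER_CUBIC)[:, :]
B=cv2.resize(b[80:192,270:376],(566,597),interpolation=cv2.INTER_CUBIC)
cv2.imwrite('pics/A.png',A)
cv2.imwrite('pics/B.png',B)
C=cv2.resize(a[230:270,285:325],(400,400),interpolation=cv2.INTER_CUBIC)
D=cv2.resize(b[140:180,175:215],(400,400),interpolation=cv2.INTER_CUBIC)
cv2.imwrite('pics/CD.png',np.hstack([C,D]))
for n in('scene0','top0'):
    c=load(n);P=cloud(c);im=c['img'].astype(int);bb,g,r=im[...,0],im[...,1],im[...,2]
    hsv=cv2.cvtColor(c['img'],cv2.COLOR_BGR2HSV)
    m=(hsv[...,1]<40)&(hsv[...,2]>170)
    if n[0]=='s': box=np.s_[190:232,128:220]
    else: box=np.s_[85:172,280:365]
    mm=np.zeros_like(m);mm[box]=m[box]
    Q=P[mm];Q=Q[~np.isnan(Q).any(1)]
    for _ in range(5):
        mu=Q.mean(0);u,s,vt=np.linalg.svd(Q-mu,full_matrices=False);d=np.abs((Q-mu)@vt[2]);Q=Q[d<.005]
    nn=vt[2]*np.sign(vt[2][2]);print(n,'lid',len(Q),mu,nn,np.degrees(np.arccos(nn[2])),d.std())
    o=(hsv[...,0]<14)&(hsv[...,1]>180)&(hsv[...,2]>120);mm=np.zeros_like(m);mm[box]=o[box]
    Q=P[mm];Q=Q[~np.isnan(Q).any(1)];h=(Q-mu)@nn;print('ridge',len(Q),Q[h>.014].mean(0),h.max(),np.argwhere(mm).mean(0)[::-1])
E
```

```text
scene0 lid 452 [ 0.6464385  -0.16309313  0.16513082] [-0.67948859 -0.05410272  0.73168856] 42.97186042430383 0.0013543421849111451
ridge 138 [ 0.67233941 -0.16508199  0.21426328] 0.024287402932663064 [173.43478261 206.0942029 ]
top0 lid 3315 [ 0.67381241 -0.15750205  0.19631257] [-0.56122346  0.12201742  0.81862078] 35.053034059841536 0.0010854008169034724
ridge 94 [ 0.66824225 -0.15642625  0.21602492] 0.024244900476239874 [321.18085106 125.58510638]
```

View pics/A.png

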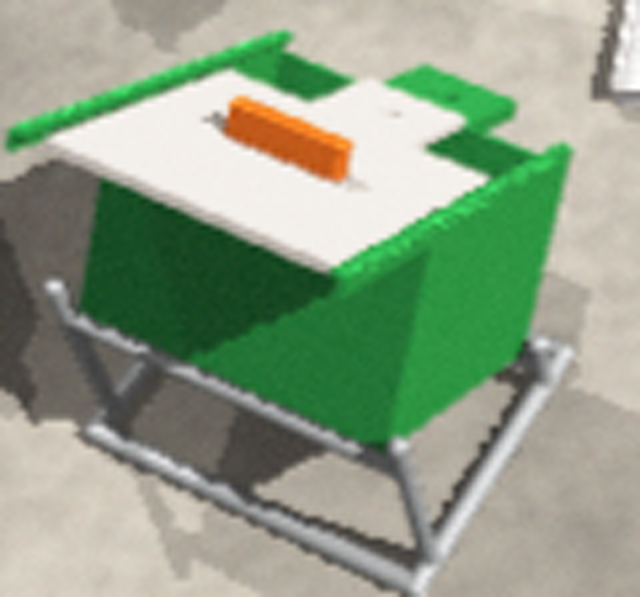

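View pics/B.png

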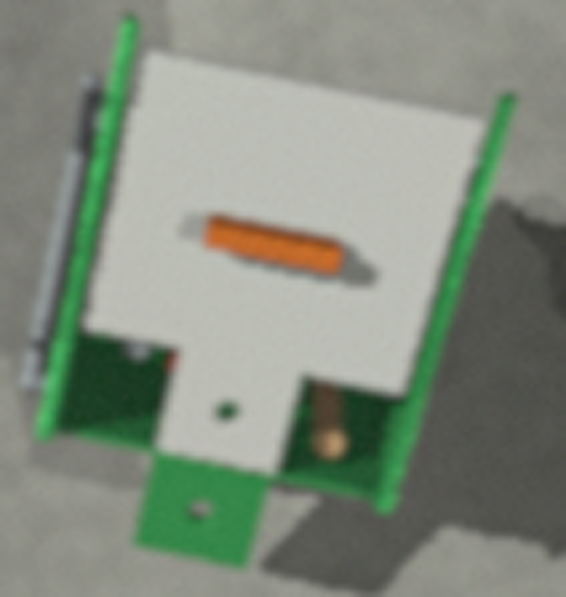

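View pics/CD.png

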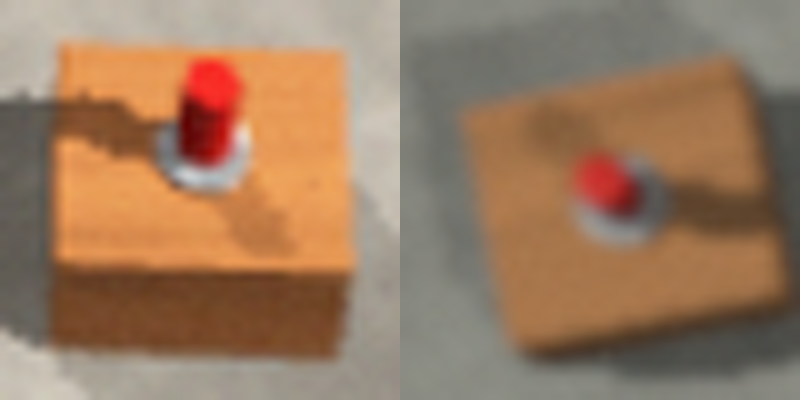

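The crops show, in full-picture pixels: top view has the tongue hole at about (312.1,156.6), the lug hole at (307.1,175.2) and the ridge centre near (321,125). In the scene view the tongue hole is at (194,200.8) and the lug hole at (204.4,198). The pin's handle top is at scene (305.9,237.7) and top (194.3,157).

```bash
python3 - <<'E'
from h import *
s=load('scene0');t=load('top0')
def px(U,V,sc,ox,oy): return (U+.5)/sc-.5+ox,(V+.5)/sc-.5+oy
S=lambda U,V:(s,*px(U,V,16/3,120,180)); T=lambda U,V:(t,*px(U,V,5.335,270,80))
CS=lambda U,V:(s,*px(U,V,10,285,230)); CT=lambda U,V:(t,*px(U,V,10,175,140))
def res(P,obs):
    o=[]
    for c,u,v in obs:
        f,cx,cy=K(c);q=cv2.Rodrigues(c['rvec'])[0]@P+np.ravel(c['tvec']);o+=[f*q[0]/q[2]+cx-u,f*q[1]/q[2]+cy-v]
    return np.round(o,1)
Ps,Pt=cloud(s),cloud(t)
for nm,ob in dict(tongue=[S(397,113),T(227,411)],lug=[S(452,98),T(200,511)],handle=[CS(214,82),CT(198,175)],collar=[CS(203,155),CT(220,203)]).items():
    P=tri(ob);print(nm,P,res(P,ob),Ps[round(ob[0][2]),round(ob[0][1])],Pt[round(ob[1][2]),round(ob[1][1])])
n=np.array([-.5612,.1220,.8186]);n/=np.linalg.norm(n)
y=np.cross([0,0,1],-n);y=np.cross(n,[1,0,0]);h=np.array([-n[0],-n[1],0]);h/=np.linalg.norm(h)
y=np.cross([0,0,1],h);x=np.cross(y,n);print('x',x,'y',y,'n',n)
mu=np.array([0.67381241,-0.15750205,0.19631257])
# depth: tongue/lid extents in caddy coordinates, from top depth
for nm,(c,P) in dict(t=(t,Pt),s=(s,Ps)).items():
    hsv=cv2.cvtColor(c['img'],cv2.COLOR_BGR2HSV)
    q=(P-mu)@np.stack([x,y,n],1)
    near=(abs(q[...,0])<.3)&(abs(q[...,1])<.1)
    g=near&(hsv[...,0]>45)&(hsv[...,0]<80)&(hsv[...,1]>120)
    lug=g&(abs(q[...,1])<.05)&(abs(q[...,2]+.006)<.004)&(q[...,0]<-.05);print(nm,'lug',lug.sum(),np.percentile(q[lug],[2,50,98],axis=0).round(4).tolist() if lug.any() else '')
    w=near&(hsv[...,1]<50)&(hsv[...,2]>140)&(abs(q[...,2])<.004)
    print('lid',np.percentile(q[w],[.5,50,99.5],axis=0).round(4).tolist())
    o=near&(hsv[...,0]<14)&(hsv[...,1]>150)&(q[...,2]>.015)&(q[...,2]<.03)
    print('ridge',o.sum(),np.percentile(q[o],[2,50,98],axis=0).round(4).tolist())
# rest top
for nm,P in dict(t=Pt,s=Ps).items():
    m=(abs(P[...,0]-.57)<.1)&(abs(P[...,1]-.11)<.1)&(P[...,2]>.04)&(P[...,2]<.058)
    Q=P[m];r=cv2.minAreaRect((Q[:,:2]*1000).astype(np.float32));print('rest',nm,m.sum(),np.median(Q[:,2]),r)
    m=(abs(P[...,0]-.57)<.1)&(abs(P[...,1]-.11)<.1)&(P[...,2]>.075);print('handle',m.sum(),np.median(P[m],0),P[m][:,2].max())
E
```

```text
tongue [ 0.60241375 -0.13988267  0.14378691] [-0.4 -0.  -0.4  0.2] [ 0.59922518 -0.14068877  0.13842931] [ 0.61275746 -0.14820141  0.07530389]
lug [ 0.55784376 -0.13038076  0.10295914] [-0.3 -0.  -0.3  0.1] [ 0.5530424  -0.13319785  0.09589193] [ 0.57088096 -0.14081844  0.00232859]
handle [0.61268072 0.17692192 0.08998674] [ 0.4 -0.   0.3 -0.1] [0.61336752 0.1762464  0.08940446] [0.6124667  0.17868899 0.09084689]
collar [0.61113475 0.1768772  0.0499281 ] [ 0.5 -0.   0.5 -0.1] [0.62017496 0.17650907 0.06443787] [0.60609309 0.17247066 0.07773521]
x [ 0.79994241 -0.17390052  0.57432634] y [ 0.21242964  0.97717636 -0.        ] n [-0.56121813  0.12200394  0.81862644]
t lug 315 [[-0.1736, -0.0374, -0.0092], [-0.1478, 0.0011, -0.0059], [-0.1204, 0.0282, -0.0025]]
lid [[-0.1159, -0.0779, -0.0038], [0.0068, 0.0011, -0.0], [0.078, 0.0779, 0.0038]]
ridge 105 [[0.0008, -0.0286, 0.0156], [0.006, -0.0009, 0.0198], [0.0107, 0.0288, 0.0233]]
s lug 121 [[-0.1743, -0.0268, -0.0095], [-0.1527, 0.0054, -0.0066], [-0.1187, 0.0471, -0.0048]]
lid [[-0.115, -0.0823, -0.0038], [0.0214, 0.0047, -0.0005], [0.0809, 0.0751, 0.0017]]
ridge 37 [[0.0023, -0.0292, 0.0151], [0.0107, 0.0026, 0.0172], [0.0137, 0.0331, 0.0192]]
rest t 591 0.05074402821371811 ((611.496826171875, 176.87008666992188), (70.71604919433594, 77.10418701171875), 11.280804634094238)
handle 30 [0.61021593 0.17783233 0.08768468] 0.09329351987382754
rest s 584 0.050164712295986826 ((612.237060546875, 176.7609100341797), (73.8557357788086, 78.74939727783203), 11.455286026000977)
handle 34 [0.61637518 0.17594621 0.08700488] 0.09458290834900974
```

Request:
apply_moves --rows '[{"offset":[-0.95,-0.9,-0.07],"rot":[0,0,0],"fingers":1},{"offset":[-0.95,-0.9,-0.07],"rot":[0,0,0],"fingers":1},{"offset":[-0.95,-0.9,-0.07],"rot":[0,0,0],"fingers":1},{"offset":[-0.95,-0.9,-0.07],"rot":[0,0,0],"fingers":1},{"offset":[-0.95,-0.9,-0.07],"rot":[0,0,0],"fingers":1},{"offset":[-0.95,-0.9,-0.07],"rot":[0,0,0],"fingers":1},{"offset":[-0.95,-0.9,-0.07],"rot":[0,0,0],"fingers":1},{"offset":[-0.95,-0.9,-0.07],"rot":[0,0,0],"fingers":1}]' --force 20

```text
time_s: 1.1
tool_pos: [0.3011, 0.407, 0.2533]
tcp_rot: [[-0.969, 0.248, -0.0], [0.248, 0.969, -0.0], [0.0, -0.0, -1.0]]
ft_force: [-0.1, -0.1, 0.8]
opening: 0.17
gripper_force: 0.0
```

Request:
apply_moves --rows '[{"offset":[-0.96,-0.91,-0.063],"rot":[0,0,0],"fingers":1},{"offset":[-0.96,-0.91,-0.063],"rot":[0,0,0],"fingers":1},{"offset":[-0.96,-0.91,-0.063],"rot":[0,0,0],"fingers":1},{"offset":[-0.96,-0.91,-0.063],"rot":[0,0,0],"fingers":1},{"offset":[-0.96,-0.91,-0.063],"rot":[0,0,0],"fingers":1},{"offset":[-0.96,-0.91,-0.063],"rot":[0,0,0],"fingers":1},{"offset":[-0.96,-0.91,-0.063],"rot":[0,0,0],"fingers":1},{"offset":[-0.96,-0.91,-0.063],"rot":[0,0,0],"fingers":1}]'

```text
time_s: 2.1
tool_pos: [0.4418, 0.1831, 0.266]
tcp_rot: [[-0.969, 0.248, -0.0], [0.248, 0.969, -0.0], [0.0, -0.0, -1.0]]
ft_force: [0.4, 0.5, 0.0]
opening: 0.004
gripper_force: 0.0
```

Request:
apply_moves --rows '[{"offset":[-0.96,-0.91,-0.063],"rot":[0,0,0],"fingers":1},{"offset":[-0.96,-0.91,-0.063],"rot":[0,0,0],"fingers":1},{"offset":[-0.96,-0.91,-0.063],"rot":[0,0,0],"fingers":1},{"offset":[-0.96,-0.91,-0.063],"rot":[0,0,0],"fingers":1},{"offset":[-0.96,-0.91,-0.063],"rot":[0,0,0],"fingers":1},{"offset":[-0.96,-0.91,-0.063],"rot":[0,0,0],"fingers":1},{"offset":[-0.96,-0.91,-0.063],"rot":[0,0,0],"fingers":1},{"offset":[-0.96,-0.91,-0.063],"rot":[0,0,0],"fingers":1}]'

```text
time_s: 3.1
tool_pos: [0.5826, -0.0406, 0.2785]
tcp_rot: [[-0.969, 0.248, -0.001], [0.248, 0.969, -0.0], [0.001, -0.0, -1.0]]
ft_force: [0.7, -0.4, 0.9]
opening: 0.004
gripper_force: 0.0
```

Request:
apply_moves --rows '[{"offset":[-0.94,-0.91,-0.063],"rot":[0,0,0],"fingers":1},{"offset":[-0.94,-0.91,-0.063],"rot":[0,0,0],"fingers":1},{"offset":[-0.94,-0.91,-0.063],"rot":[0,0,0],"fingers":1},{"offset":[-0.94,-0.91,-0.063],"rot":[0,0,-0.037],"fingers":1},{"offset":[0,0,0],"rot":[0,-0.153,0],"fingers":1},{"offset":[0,0,0],"rot":[0,-0.153,0],"fingers":1},{"offset":[0,0,0],"rot":[0,-0.153,0],"fingers":1},{"offset":[0,0,0],"rot":[0,-0.153,0],"fingers":1}]'

```text
time_s: 4.1
tool_pos: [0.6507, -0.151, 0.2851]
tcp_rot: [[-0.797, 0.211, 0.566], [0.173, 0.977, -0.121], [-0.579, 0.001, -0.816]]
ft_force: [0.3, -2.6, -0.3]
opening: 0.009
gripper_force: 0.0
```

```bash
cat >> h.py <<'E'
n=np.array([-.5612,.1220,.8186]);n/=np.linalg.norm(n)
cx_=np.array([.79994,-.17390,.57433]);cy_=np.array([.21243,.97718,0]);MU=np.array([0.67381241,-0.15750205,0.19631257])
C=np.stack([cx_,cy_,n],1); O=MU+C@[-.1511,.0015,0]   # caddy frame estimate
def st():
    s=sensors.get_state();p=np.array(s['tool_pos']);R=np.array(s['tcp_rot'])
    print('t',round(s['time_s'],2),'tcp',p.round(4),'caddy',(C.T@(p-O)).round(4),'F_c',(C.T@np.array(s['ft_force'])).round(2),'open',round(s['opening'],3),'grip',s['gripper_force'])
    return p,R
def go(p,R,T,RT=None):
    print('units',(R.T@(np.array(T)-p)/.025).round(3), '' if RT is None else cv2.Rodrigues(R.T@RT)[0].ravel().round(4))
RI=np.stack([-cx_,cy_,-n],1)
E
python3 -c "
from h import *
p,R=st();go(p,R,O+C@[.184,-.0005,.024],RI)"
```

```text
t 4.1 tcp [ 0.6507 -0.151   0.2851] caddy [ 1.824e-01 -1.000e-04  8.650e-02] F_c [ 0.55 -2.44 -0.76] open 0.009 grip 0.0
units [-0.05  -0.022  2.499] [0.0016 0.0052 0.0002]
```

Request:
apply_moves --rows '[{"offset":[-0.03,0,0.6],"rot":[0,0.005,0],"fingers":1},{"offset":[-0.03,0,0.6],"rot":[0,0,0],"fingers":1},{"offset":[0,0,0.6],"rot":[0,0,0],"fingers":1},{"offset":[0,0,0.6],"rot":[0,0,0],"fingers":1},{"offset":[0,0,0.1],"rot":[0,0,0],"fingers":1},{"offset":[0.2,0,0],"rot":[0,0,0],"fingers":1},{"offset":[0.2,0,0],"rot":[0,0,0],"fingers":1},{"offset":[0.2,0,0],"rot":[0,0,0],"fingers":1}]'

```text
time_s: 5.1
tool_pos: [0.6748, -0.1566, 0.2267]
tcp_rot: [[-0.802, 0.212, 0.559], [0.174, 0.977, -0.121], [-0.572, 0.001, -0.82]]
ft_force: [2.9, -1.3, 0.1]
opening: 0.002
gripper_force: 1.1
```

```bash
python3 -c "
from h import *
p,R=st();go(p,R,O+C@[.111,-.0005,.024],RI)"
```

```text
t 5.1 tcp [ 0.6748 -0.1566  0.2267] caddy [ 0.1692 -0.0004  0.0244] F_c [ 2.62 -0.62 -1.75] open 0.002 grip 1.1499846540391445
units [ 2.329 -0.005  0.024] [ 0.0006 -0.0032 -0.0002]
```

Request:
apply_moves --rows '[{"offset":[0.35,0,0],"rot":[0,0,0],"fingers":1},{"offset":[0.35,0,0],"rot":[0,0,0],"fingers":1},{"offset":[0.35,0,0],"rot":[0,0,0],"fingers":1},{"offset":[0.35,0,0],"rot":[0,0,0],"fingers":1},{"offset":[0.35,0,0],"rot":[0,0,0],"fingers":1},{"offset":[0.2,0,0],"rot":[0,0,0],"fingers":1},{"offset":[0.1,0,0],"rot":[0,0,0],"fingers":1},{"offset":[0.1,0,0],"rot":[0,0,0],"fingers":1}]'

```text
time_s: 6.1
tool_pos: [0.6317, -0.1471, 0.1954]
tcp_rot: [[-0.803, 0.212, 0.557], [0.174, 0.977, -0.121], [-0.57, -0.0, -0.821]]
ft_force: [2.8, 0.5, 0.4]
opening: 0.007
gripper_force: 1.1
```

```bash
python3 -c "
from h import *
p,R=st();go(p,R,O+C@[.111,-.0005,.024],RI)"
```

```text
t 6.1 tcp [ 0.6317 -0.1471  0.1954] caddy [ 0.1151 -0.0003  0.0241] F_c [ 2.37  1.11 -1.18] open 0.007 grip 1.1160038458183408
units [ 0.162 -0.009  0.005] [ 0.0001 -0.0047  0.0003]
```

Request:
apply_moves --rows '[{"offset":[0.08,0,0],"rot":[0,0,0],"fingers":1},{"offset":[0.06,0,0],"rot":[0,0,0],"fingers":1},{"offset":[0.06,0,0],"rot":[0,0,0],"fingers":1}]'

```text
time_s: 6.48
tool_pos: [0.6292, -0.1465, 0.194]
tcp_rot: [[-0.801, 0.212, 0.561], [0.174, 0.977, -0.121], [-0.574, 0.0, -0.819]]
ft_force: [11.1, -2.7, 0.0]
opening: 0.007
gripper_force: 4.8
```

```bash
python3 -c "
from h import *
p,R=st()"
```

```text
t 6.47 tcp [ 0.6292 -0.1465  0.194 ] caddy [ 0.1122 -0.0003  0.0245] F_c [ 9.34 -0.28 -6.5 ] open 0.007 grip 4.751703143119812
```

Request:
apply_moves --rows '[{"offset":[0.06,0,0],"rot":[0,0,0],"fingers":1},{"offset":[-0.35,0,0],"rot":[0,0,0],"fingers":1},{"offset":[0,0,-0.9],"rot":[0,0,0],"fingers":1},{"offset":[0,0,-0.9],"rot":[0,0,0],"fingers":1},{"offset":[0,0.4,-0.9],"rot":[0,0.153,0],"fingers":1},{"offset":[0,0.8,0],"rot":[0,0.153,0],"fingers":-1},{"offset":[0,1,0],"rot":[0,0.153,0],"fingers":-1},{"offset":[0,1,0],"rot":[0,0.153,0],"fingers":-1}]'

```text
time_s: 7.48
tool_pos: [0.6132, -0.0592, 0.2526]
tcp_rot: [[-0.978, 0.21, -0.01], [0.21, 0.978, 0.003], [0.01, 0.001, -1.0]]
ft_force: [-0.3, -0.8, 1.7]
opening: 0.259
gripper_force: 0.0
```

```bash
python3 -c "
from h import *
p,R=st();x=np.array([-cy_[1],cy_[0],0]);RD=np.stack([x,cy_,[0,0,-1]],1)
go(p,R,[.612,.177,.15],RD)
c=cap('top','top1');b=c['img'];cv2.imwrite('pics/B1.png',cv2.resize(b[80:192,270:376],(566,597),interpolation=cv2.INTER_CUBIC))"
```

```text
t 7.47 tcp [ 0.6132 -0.0592  0.2526] caddy [0.1179 0.0817 0.0921] F_c [ 0.87 -0.81  1.49] open 0.259 grip 0.0
units [1.993 9.222 4.136] [ 0.0014 -0.01    0.0024]
```

View pics/B1.png

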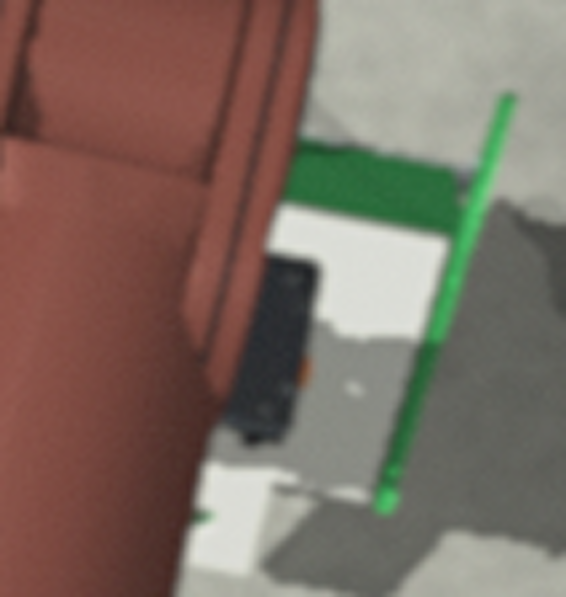

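The lid now reaches the caddy's front rim, and the tongue hole shows near crop (203,515). The arm covers the rest of it.

Request:
apply_moves --rows '[{"offset":[0.2,0.92,0.4],"rot":[0,-0.01,0.002],"fingers":-1},{"offset":[0.2,0.92,0.4],"rot":[0,0,0],"fingers":-1},{"offset":[0.2,0.92,0.4],"rot":[0,0,0],"fingers":-1},{"offset":[0.2,0.92,0.4],"rot":[0,0,0],"fingers":-1},{"offset":[0.2,0.92,0.4],"rot":[0,0,0],"fingers":-1},{"offset":[0.2,0.92,0.4],"rot":[0,0,0],"fingers":-1},{"offset":[0.2,0.92,0.4],"rot":[0,0,0],"fingers":-1},{"offset":[0.2,0.92,0.4],"rot":[0,0,0],"fingers":-1}]'

```text
time_s: 8.52
tool_pos: [0.6134, 0.1287, 0.1713]
tcp_rot: [[-0.977, 0.214, 0.005], [0.214, 0.977, -0.001], [-0.005, 0.0, -1.0]]
ft_force: [0.5, 1.0, -0.1]
opening: 0.993
gripper_force: 0.0
```

Request:
apply_moves --rows '[{"offset":[0.2,0.92,0.4],"rot":[0,0,0],"fingers":-1},{"offset":[0.2,0.92,0.4],"rot":[0,0,0],"fingers":-1},{"offset":[0,0,0],"rot":[0,0,0],"fingers":-1}]'

```text
time_s: 8.9
tool_pos: [0.6129, 0.177, 0.1506]
tcp_rot: [[-0.978, 0.211, 0.003], [0.211, 0.978, -0.001], [-0.003, -0.001, -1.0]]
ft_force: [-0.4, -0.5, 0.3]
opening: 1.002
gripper_force: 0.0
```

```bash
python3 -c "
from h import *
p,R=st();x=np.array([-cy_[1],cy_[0],0]);RD=np.stack([x,cy_,[0,0,-1]],1)
go(p,R,[.612,.177,.073],RD)
b=cap('top','top2')['img'];a=cap('scene','scene2')['img']
B=cv2.resize(b[125:192,285:345],(400,447),interpolation=cv2.INTER_CUBIC)
A=cv2.resize(a[185:232,160:230],(400,269),interpolation=cv2.INTER_CUBIC)
o=np.zeros((447,800,3),np.uint8);o[:,:400]=B;o[:269,400:]=A;cv2.imwrite('pics/AB2.png',o)"
```

```text
t 8.9 tcp [0.6129 0.177  0.1506] caddy [0.0179 0.3125 0.0376] F_c [-0.03 -0.61  0.36] open 1.002 grip 0.0
units [ 0.044 -0.007  3.102] [-0.0006  0.0034  0.0018]
```

View pics/AB2.png

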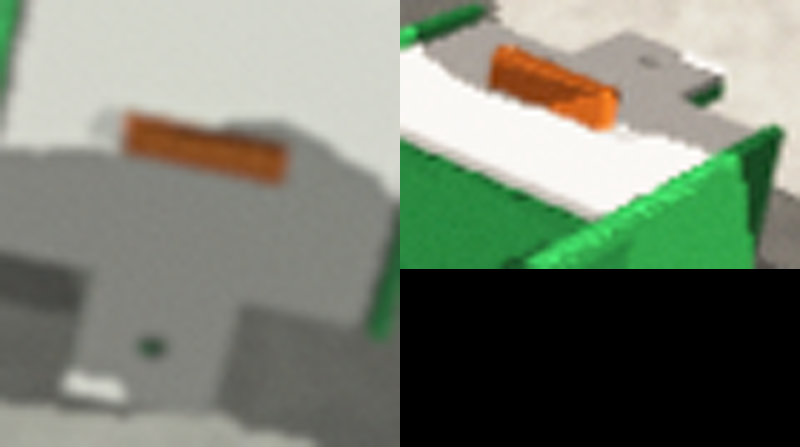

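The lid is shut, with the tongue over the lug. The tongue hole is at top crop (151,346) and scene crop (250,61). Next I grasp the pin.

Request:
apply_moves --rows '[{"offset":[0.04,0,0.75],"rot":[0,0,0],"fingers":-1},{"offset":[0,0,0.75],"rot":[0,0,0],"fingers":-1},{"offset":[0,0,0.75],"rot":[0,0,0],"fingers":-1},{"offset":[0,0,0.75],"rot":[0,0,0],"fingers":-1},{"offset":[0,0,0.1],"rot":[0,0,0],"fingers":-1},{"offset":[0,0,0],"rot":[0,0,0],"fingers":1},{"offset":[0,0,0],"rot":[0,0,0],"fingers":1},{"offset":[0,0,0],"rot":[0,0,0],"fingers":1}]' --force 25

```text
time_s: 10.0
tool_pos: [0.6134, 0.1743, 0.0751]
tcp_rot: [[-0.977, 0.214, 0.006], [0.214, 0.977, -0.001], [-0.006, 0.001, -1.0]]
ft_force: [0.2, -0.3, 0.3]
opening: 0.741
gripper_force: 0.0
```

Request:
apply_moves --rows '[{"offset":[0,0,0],"rot":[0,0,0],"fingers":1},{"offset":[0,0,0],"rot":[0,0,0],"fingers":1},{"offset":[0,0,0],"rot":[0,0,0],"fingers":1},{"offset":[0,0,0],"rot":[0,0,0],"fingers":1}]'

```text
time_s: 10.5
tool_pos: [0.613, 0.1742, 0.0744]
tcp_rot: [[-0.977, 0.214, 0.005], [0.214, 0.977, -0.001], [-0.005, -0.0, -1.0]]
ft_force: [-0.2, 0.3, -0.8]
opening: 0.285
gripper_force: 0.0
```

```bash
python3 -c "
from h import *
p,R=st()
s=load('scene2');t=load('top2')
f=lambda U,V,k,a,b:((U+.5)/k-.5+a,(V+.5)/k-.5+b)
P=tri([(s,*f(250,61,400/70,160,185)),(t,*f(151,346,400/60,285,125))]);print(P,C.T@(P-O))
c=t;P=cloud(c);q=(P-O)@C
m=(abs(q[...,0]-.03)<.1)&(abs(q[...,1])<.08)&(abs(q[...,2])<.004)&(abs(c['img'].astype(int)[...,1]-c['img'][...,2])<15)
Q=P[m];mu=Q.mean(0);nn=np.linalg.svd(Q-mu,full_matrices=False)[2][2];print(nn,C.T@(mu-O),m.sum())
hsv=cv2.cvtColor(c['img'],cv2.COLOR_BGR2HSV);o=(hsv[...,0]<16)&(hsv[...,1]>140)&(abs(q[...,0]-.09)<.04)&(q[...,2]>.015)&(abs(q[...,1])<.06)
print('ridge',o.sum(),np.percentile(q[o],[2,50,98],axis=0).round(4))
m2=(abs(q[...,2])<.004)&(q[...,0]<.02)&(q[...,0]>-.06)&(abs(q[...,1])<.06)
print('tongue',np.percentile(q[m2],[2,98],axis=0).round(4))
"
```

```text
t 10.5 tcp [0.613  0.1742 0.0744] caddy [-0.0252  0.3098 -0.0252] F_c [-0.62  0.25 -0.5 ] open 0.285 grip 0.0
[ 0.55451575 -0.13163181  0.11102737] [ 0.00218917 -0.00156237  0.00029167]
[-0.56065593  0.12309194  0.81884877] [ 6.63280592e-02 -1.57320250e-04  5.95808900e-05] 2298
ridge 86 [[ 0.0924 -0.0282  0.0156]
 [ 0.0983 -0.0009  0.0194]
 [ 0.1021  0.0258  0.0227]]
tongue [[-0.0255 -0.0279 -0.0031]
 [ 0.0194  0.0296  0.0036]]
```

Request:
apply_moves --rows '[{"offset":[0,0,0],"rot":[0,0,0],"fingers":1},{"offset":[0,0,0],"rot":[0,0,0],"fingers":1},{"offset":[0,0,0],"rot":[0,0,0],"fingers":1},{"offset":[0,0,0],"rot":[0,0,0],"fingers":1}]'

```text
time_s: 11.0
tool_pos: [0.613, 0.1742, 0.0744]
tcp_rot: [[-0.977, 0.214, 0.005], [0.214, 0.977, -0.001], [-0.005, -0.0, -1.0]]
ft_force: [0.4, -0.1, -0.4]
opening: 0.174
gripper_force: 25.0
```

```bash
python3 -c "
from h import *
s=sensors.get_state();print(s['tool_pos'],s['tcp_rot'],s['opening'],s['gripper_force'],s['ft_force'],s['torque'])"
```

```text
[0.61301371 0.17421643 0.07439277] [[-9.76785262e-01  2.14166504e-01  4.82288677e-03]
 [ 2.14163548e-01  9.76797166e-01 -1.12735502e-03]
 [-4.95242381e-03 -6.82972281e-05 -9.99987734e-01]] 0.1742516015384039 25.000041956081986 [ 0.44785661 -0.10082148 -0.44007575] [ 0.0438772  -0.03814116  0.03409558]
```

Request:
apply_moves --rows '[{"offset":[0,0,-0.5],"rot":[0,0,0],"fingers":1},{"offset":[0,0,-0.8],"rot":[0,0,0],"fingers":1},{"offset":[0,0,-0.8],"rot":[0,0,0],"fingers":1},{"offset":[0,0,-0.8],"rot":[0,0,0],"fingers":1},{"offset":[0,0,-0.9],"rot":[0,-0.153,0],"fingers":1},{"offset":[0,-0.5,-0.7],"rot":[0,-0.153,0],"fingers":1},{"offset":[0,-0.8,0],"rot":[0,-0.153,0],"fingers":1},{"offset":[0,-0.8,0],"rot":[0,-0.153,0],"fingers":1}]'

```text
time_s: 12.0
tool_pos: [0.5995, 0.1261, 0.1876]
tcp_rot: [[-0.832, 0.226, 0.507], [0.187, 0.974, -0.127], [-0.523, -0.011, -0.852]]
ft_force: [-0.2, -1.4, -0.2]
opening: 0.175
gripper_force: 25.0
```

```bash
cat >> h.py <<'E'
O=O+C@[.0015,-.0008,0]
E
python3 -c "
from h import *
p,R=st();go(p,R,O+C@[0,0,.1],RI)
a=cap('scene','scene3');b=cap('top','top3')
f=lambda c,P:(lambda q:(K(c)[0]*q[0]/q[2]+K(c)[1],K(c)[0]*q[1]/q[2]+K(c)[2]))(cv2.Rodrigues(c['rvec'])[0]@P+np.ravel(c['tvec']))
out=np.zeros((400,800,3),np.uint8)
for i,c in enumerate((a,b)):
    u,v=f(c,p+R[:,2]*.045);u,v=int(u),int(v);print(u,v);out[:,400*i:400*i+400]=cv2.resize(c['img'][v-25:v+25,u-25:u+25],(400,400),interpolation=cv2.INTER_CUBIC)
    for d in(.0244,.0684):print('exp',[round((w-o)*8+4) for w,o in zip(f(c,p+R[:,2]*d),(u-25,v-25))])
cv2.imwrite('pics/P3.png',out)"
```

```text
t 12.0 tcp [0.5995 0.1261 0.1876] caddy [0.0358 0.2606 0.0692] F_c [-0.05 -1.45 -0.22] open 0.175 grip 24.99877581372857
units [  1.442 -10.451  -0.969] [-0.0169 -0.0616 -0.0054]
285 224
exp [226, 150]
exp [191, 267]
212 149
exp [193, 231]
exp [225, 184]
```

View pics/P3.png

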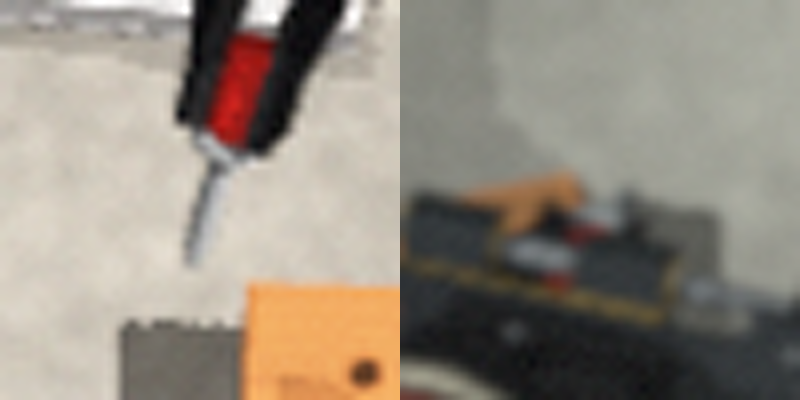

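Request:
apply_moves --rows '[{"offset":[0.1,-0.5,-0.2],"rot":[0,0,0],"fingers":1},{"offset":[0.1,-0.9,-0.2],"rot":[0,0,0],"fingers":1},{"offset":[0.1,-1,-0.2],"rot":[0,0,0],"fingers":1},{"offset":[0.1,-1,-0.1],"rot":[0,0,0],"fingers":1},{"offset":[0.1,-1,-0.1],"rot":[0,0,0],"fingers":1},{"offset":[0.1,-1,-0.1],"rot":[0,0,0],"fingers":1},{"offset":[0.1,-1,0],"rot":[0,0,0],"fingers":1},{"offset":[0.1,-1,0],"rot":[0,0,0],"fingers":1}]'

```text
time_s: 13.1
tool_pos: [0.5301, -0.048, 0.1996]
tcp_rot: [[-0.834, 0.227, 0.503], [0.189, 0.974, -0.127], [-0.518, -0.011, -0.855]]
ft_force: [-0.3, 0.3, 0.2]
opening: 0.177
gripper_force: 25.0
```

Request:
apply_moves --rows '[{"offset":[0.1,-1,0],"rot":[0,0,0],"fingers":1},{"offset":[0.1,-0.5,0],"rot":[0,0,0],"fingers":1},{"offset":[0,0,0],"rot":[0,0,0],"fingers":1},{"offset":[0,0,0],"rot":[0,0,0],"fingers":1}]'

```text
time_s: 13.6
tool_pos: [0.5178, -0.0827, 0.197]
tcp_rot: [[-0.833, 0.227, 0.504], [0.187, 0.974, -0.129], [-0.52, -0.013, -0.854]]
ft_force: [-0.9, 0.4, -0.1]
opening: 0.173
gripper_force: 25.0
```

```bash
python3 -c "
from h import *
p,R=st();go(p,R,O+C@[0,0,.08],RI)"
```

```text
t 13.6 tcp [ 0.5178 -0.0827  0.197 ] caddy [0.0122 0.0392 0.0973] F_c [-0.83  0.16  0.46] open 0.173 grip 24.999966993927956
units [ 0.431 -1.559  0.751] [-0.0189 -0.0649 -0.0054]
```

Request:
apply_moves --rows '[{"offset":[0,0,0],"rot":[-0.019,-0.065,-0.005],"fingers":1},{"offset":[0.1,-0.5,0],"rot":[0,0,0],"fingers":1},{"offset":[0.1,-0.5,0.1],"rot":[0,0,0],"fingers":1},{"offset":[0.1,-0.5,0.1],"rot":[0,0,0],"fingers":1},{"offset":[0,0,0],"rot":[0,0,0],"fingers":1},{"offset":[0,0,0],"rot":[0,0,0],"fingers":1}]'

```text
time_s: 14.35
tool_pos: [0.5066, -0.118, 0.1884]
tcp_rot: [[-0.8, 0.211, 0.562], [0.173, 0.977, -0.122], [-0.575, -0.0, -0.818]]
ft_force: [-0.2, 0.3, -0.8]
opening: 0.173
gripper_force: 25.0
```

```bash
python3 -c "
from h import *
p,R=st();go(p,R,O+C@[0,0,.08],RI)"
```

```text
t 14.35 tcp [ 0.5066 -0.118   0.1884] caddy [0.0044 0.0024 0.0922] F_c [-0.72  0.26 -0.5 ] open 0.173 grip 24.99991223216057
units [ 0.176 -0.096  0.487] [0.0005 0.0007 0.0013]
```

Request:
apply_moves --rows '[{"offset":[0.18,-0.1,0.2],"rot":[0,0,0],"fingers":1},{"offset":[0,0,0.17],"rot":[0,0,0],"fingers":1},{"offset":[0,0,0],"rot":[0,0,0],"fingers":1},{"offset":[0,0,0],"rot":[0,0,0],"fingers":1}]'

```text
time_s: 14.85
tool_pos: [0.5072, -0.1217, 0.1779]
tcp_rot: [[-0.8, 0.212, 0.561], [0.173, 0.977, -0.123], [-0.575, -0.001, -0.818]]
ft_force: [-0.2, -0.4, 0.2]
opening: 0.177
gripper_force: 25.0
```

```bash
python3 -c "
from h import *
p,R=st();go(p,R,O+C@[0,0,.08],RI)
a=cap('scene','scene4');q=(cloud(a)-O)@C
f=lambda c,P:(lambda q:(K(c)[0]*q[0]/q[2]+K(c)[1],K(c)[0]*q[1]/q[2]+K(c)[2]))(cv2.Rodrigues(c['rvec'])[0]@P+np.ravel(c['tvec']))
u,v=map(int,f(a,p+R[:,2]*.055));print(u,v)
for d in(.0244,.0684):print('exp',[round((w-o)*11+5) for w,o in zip(f(a,p+R[:,2]*d),(u-25,v-25))])
print('hole',[round((w-o)*11+5) for w,o in zip(f(a,O),(u-25,v-25))])
cv2.imwrite('pics/P4.png',cv2.resize(a['img'][v-25:v+25,u-25:u+25],(550,550),interpolation=cv2.INTER_CUBIC))
m=(abs(q[...,0])<.03)&(abs(q[...,1])<.03)&(q[...,2]>.008)&(q[...,2]<.08)
for lo in np.arange(.008,.08,.006):
    k=m&(q[...,2]>=lo)&(q[...,2]<lo+.006);print(round(lo,3),k.sum(),q[k].mean(0).round(4) if k.any() else '')
"
```

```text
t 14.85 tcp [ 0.5072 -0.1217  0.1779] caddy [-0.0005 -0.0011  0.0828] F_c [-0.01 -0.44  0.24] open 0.177 grip 24.999978002160788
units [-0.021  0.044  0.111] [-0.0004  0.0004  0.0006]
205 186
exp [312, 174]
exp [278, 331]
hole [269, 383]
0.008 0 
0.014 2 [-0.0004  0.0007  0.017 ]
0.02 7 [-0.0003  0.0011  0.0225]
0.026 6 [-0.      0.0003  0.0288]
0.032 6 [0.002  0.0017 0.0349]
0.038 7 [0.0013 0.0005 0.0412]
0.044 6 [0.0005 0.0008 0.0471]
0.05 6 [0.0016 0.0016 0.0532]
0.056 12 [0.0064 0.0024 0.0605]
0.062 19 [0.0059 0.0015 0.0656]
0.068 30 [0.007  0.0015 0.071 ]
0.074 28 [0.0063 0.0021 0.0772]
0.08 0
```

View pics/P4.png

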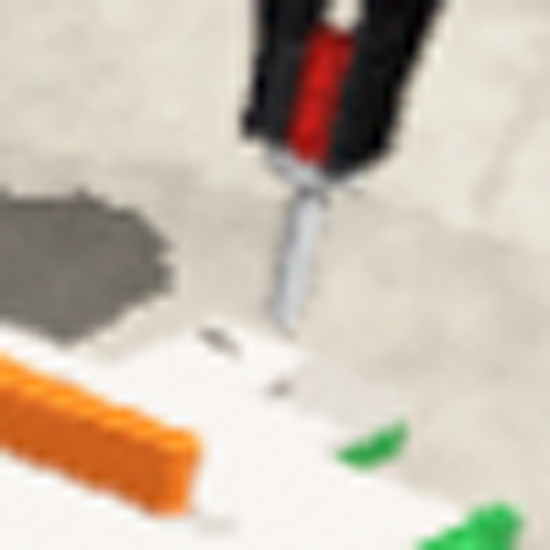

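Pin tip in the crop is at (287,328) and the tongue hole at (278,388). The pin leans slightly, with its tip about 2 mm towards -x, so I correct that and go in gently.

Request:
apply_moves --rows '[{"offset":[0,0.03,0.1],"rot":[0,-0.04,0],"fingers":1},{"offset":[0,0,0.15],"rot":[0,0,0],"fingers":1},{"offset":[0,0,0.15],"rot":[0,0,0],"fingers":1},{"offset":[0,0,0.15],"rot":[0,0,0],"fingers":1},{"offset":[0,0,0.1],"rot":[0,0,0],"fingers":1},{"offset":[0,0,0.1],"rot":[0,0,0],"fingers":1}]'

```text
time_s: 15.65
tool_pos: [0.5186, -0.1233, 0.1629]
tcp_rot: [[-0.777, 0.212, 0.593], [0.168, 0.977, -0.129], [-0.607, -0.001, -0.795]]
ft_force: [-0.1, 0.8, -1.1]
opening: 0.17
gripper_force: 25.0
```

```bash
python3 -c "
from h import *
p,R=st();go(p,R,O+C@[0,0,.0244],RI)"
```

```text
t 15.65 tcp [ 0.5186 -0.1233  0.1629] caddy [ 0.0003 -0.0003  0.0639] F_c [-0.85  0.73 -0.75] open 0.17 grip 25.000067395158112
units [0.076 0.011 1.577] [-0.0002  0.0402  0.0007]
```

Request:
apply_moves --rows '[{"offset":[0.006,0,0.12],"rot":[0,0,0],"fingers":1},{"offset":[0.006,0,0.12],"rot":[0,0,0],"fingers":1},{"offset":[0.006,0,0.12],"rot":[0,0,0],"fingers":1},{"offset":[0.006,0,0.12],"rot":[0,0,0],"fingers":1}]'

```text
time_s: 16.15
tool_pos: [0.5253, -0.1249, 0.153]
tcp_rot: [[-0.777, 0.212, 0.593], [0.168, 0.977, -0.129], [-0.607, -0.001, -0.795]]
ft_force: [0.1, 0.1, -1.0]
opening: 0.175
gripper_force: 25.0
```

```bash
python3 -c "
from h import *
p,R=st();go(p,R,O+C@[0,0,.0244],RI);print(C.T@np.array(sensors.get_state()['torque']))"
```

```text
t 16.15 tcp [ 0.5253 -0.1249  0.153 ] caddy [ 0.0002 -0.0004  0.0519] F_c [-0.51  0.13 -0.9 ] open 0.175 grip 25.000074477866292
units [0.053 0.017 1.097] [-0.0004  0.0404  0.0004]
[-0.0359314   0.84620681  0.00950647]
```

Request:
apply_moves --rows '[{"offset":[0.006,0,0.15],"rot":[0,0,0],"fingers":1},{"offset":[0.006,0,0.15],"rot":[0,0,0],"fingers":1},{"offset":[0.006,0,0.15],"rot":[0,0,0],"fingers":1},{"offset":[0.006,0,0.15],"rot":[0,0,0],"fingers":1}]'

```text
time_s: 16.65
tool_pos: [0.5337, -0.1267, 0.1406]
tcp_rot: [[-0.777, 0.212, 0.593], [0.168, 0.977, -0.129], [-0.607, -0.001, -0.795]]
ft_force: [-0.5, -0.6, 0.1]
opening: 0.173
gripper_force: 25.0
```

```bash
python3 -c "
from h import *
p,R=st();go(p,R,O+C@[0,0,.0244],RI);print(C.T@np.array(sensors.get_state()['torque']))"
```

```text
t 16.65 tcp [ 0.5337 -0.1267  0.1406] caddy [ 0.0002 -0.0004  0.0368] F_c [-0.28 -0.72  0.29] open 0.173 grip 25.000030361115932
units [0.029 0.016 0.495] [-0.0004  0.0404  0.0006]
[-0.02227172  0.78544211  0.01327462]
```

Request:
apply_moves --rows '[{"offset":[0.005,0,0.13],"rot":[0,0,0],"fingers":1},{"offset":[0.005,0,0.13],"rot":[0,0,0],"fingers":1},{"offset":[0.005,0,0.13],"rot":[0,0,0],"fingers":1},{"offset":[0.003,0,0.06],"rot":[0,0,0],"fingers":1}]'

```text
time_s: 17.15
tool_pos: [0.54, -0.1281, 0.1314]
tcp_rot: [[-0.777, 0.212, 0.593], [0.168, 0.977, -0.129], [-0.607, -0.001, -0.795]]
ft_force: [0.1, 0.2, -1.3]
opening: 0.173
gripper_force: 25.0
```

```bash
python3 -c "
from h import *
p,R=st();go(p,R,O+C@[0,0,.0244],RI);print(C.T@np.array(sensors.get_state()['torque']))"
```

```text
t 17.15 tcp [ 0.54   -0.1281  0.1314] caddy [ 0.0002 -0.0004  0.0256] F_c [-0.71  0.24 -1.05] open 0.173 grip 25.000166916288435
units [0.008 0.017 0.047] [-0.0005  0.0402  0.0007]
[0.00092809 0.77023044 0.03933469]
```

Request:
apply_moves --rows '[{"offset":[0.002,0,0.05],"rot":[0,0,0],"fingers":1},{"offset":[0.002,0,0.04],"rot":[0,0,0],"fingers":1},{"offset":[0.002,0,0.04],"rot":[0,0,0],"fingers":1}]'

```text
time_s: 17.52
tool_pos: [0.5422, -0.1286, 0.13]
tcp_rot: [[-0.776, 0.212, 0.594], [0.169, 0.977, -0.129], [-0.608, 0.0, -0.794]]
ft_force: [-23.6, 3.9, 25.4]
opening: 0.174
gripper_force: 25.0
```

```bash
python3 -c "
from h import *
p,R=st();go(p,R,O+C@[0,0,.0244],RI);print(C.T@np.array(sensors.get_state()['torque']))"
```

```text
t 17.52 tcp [ 0.5422 -0.1286  0.13  ] caddy [ 0.0011 -0.0004  0.0231] F_c [-4.91 -1.22 34.53] open 0.174 grip 25.000376841053367
units [ 0.044  0.015 -0.053] [ 0.0001  0.0418 -0.0001]
[-0.3318679   1.4632963  -0.02714972]
```

Request:
apply_moves --rows '[{"offset":[0,0,-0.04],"rot":[0,0,0],"fingers":1},{"offset":[0,0,0],"rot":[0,0,0],"fingers":-1},{"offset":[0,0,0],"rot":[0,0,0],"fingers":-1},{"offset":[0,0,0],"rot":[0,0,0],"fingers":-1},{"offset":[0,0,0],"rot":[0,0,0],"fingers":-1},{"offset":[0,0,0],"rot":[0,0,0],"fingers":-1}]'

```text
time_s: 18.27
tool_pos: [0.5411, -0.1283, 0.1297]
tcp_rot: [[-0.777, 0.212, 0.593], [0.168, 0.977, -0.129], [-0.607, -0.001, -0.795]]
ft_force: [0.0, 0.2, -0.5]
opening: 0.657
gripper_force: 0.0
```

Request:
apply_moves --rows '[{"offset":[0,0,-0.4],"rot":[0,0,0],"fingers":-1},{"offset":[0,0,-0.8],"rot":[0,0,0],"fingers":-1},{"offset":[0,0,-0.9],"rot":[0,0,0],"fingers":-1},{"offset":[0,0,-0.9],"rot":[0,0,0],"fingers":-1},{"offset":[0,0.9,-0.9],"rot":[0,0,0],"fingers":-1},{"offset":[0,0.9,-0.9],"rot":[0,0,0],"fingers":-1},{"offset":[0,0.9,0],"rot":[0,0,0],"fingers":-1},{"offset":[0,0.9,0],"rot":[0,0,0],"fingers":-1}]'

```text
time_s: 19.27
tool_pos: [0.4989, -0.045, 0.2153]
tcp_rot: [[-0.774, 0.217, 0.595], [0.171, 0.976, -0.133], [-0.61, -0.001, -0.793]]
ft_force: [0.3, 0.3, -0.2]
opening: 0.996
gripper_force: 0.0
```

Request:
apply_moves --rows '[{"offset":[0,0.9,0],"rot":[0,0,0],"fingers":-1},{"offset":[0,0.9,0],"rot":[0,0,0],"fingers":-1},{"offset":[0,0.9,0],"rot":[0,0,0],"fingers":-1},{"offset":[0,0,0],"rot":[0,0,0],"fingers":-1}]'

```text
time_s: 19.77
tool_pos: [0.5138, 0.0226, 0.2152]
tcp_rot: [[-0.775, 0.213, 0.596], [0.168, 0.977, -0.131], [-0.61, -0.001, -0.792]]
ft_force: [-0.5, -1.3, 0.3]
opening: 1.0
gripper_force: 0.0
```

```bash
python3 -c "
from h import *
p,R=st()
a=cap('scene','scene5');b=cap('top','top5')
o=np.zeros((440,800,3),np.uint8)
o[:400,:400]=cv2.resize(a['img'][175:225,165:215],(400,400),interpolation=cv2.INTER_CUBIC);o[:400,400:]=cv2.resize(b['img'][140:190,285:335],(400,400),interpolation=cv2.INTER_CUBIC)
cv2.imwrite('pics/P5.png',o)
for c in(a,b):
    q=(cloud(c)-O)@C;hsv=cv2.cvtColor(c['img'],cv2.COLOR_BGR2HSV)
    m=(abs(q[...,0])<.03)&(abs(q[...,1])<.03)&(q[...,2]>.01)&(q[...,2]<.08);m=m&((hsv[...,0]<8)|(hsv[...,0]>172))&(hsv[...,1]>120)
    print(m.sum(),q[m].mean(0).round(4),q[m].max(0).round(4),q[m].min(0).round(4))
"
```

```text
t 19.77 tcp [0.5138 0.0226 0.2152] caddy [0.0011 0.1413 0.1273] F_c [ 0.01 -1.33  0.39] open 1.0 grip 0.0
54 [0.0034 0.0026 0.0258] [0.0092 0.0093 0.0393] [-0.0053 -0.0054  0.0115]
38 [0.0021 0.0016 0.0302] [0.0066 0.0077 0.04  ] [-0.0061 -0.0055  0.0108]
```

View pics/P5.png

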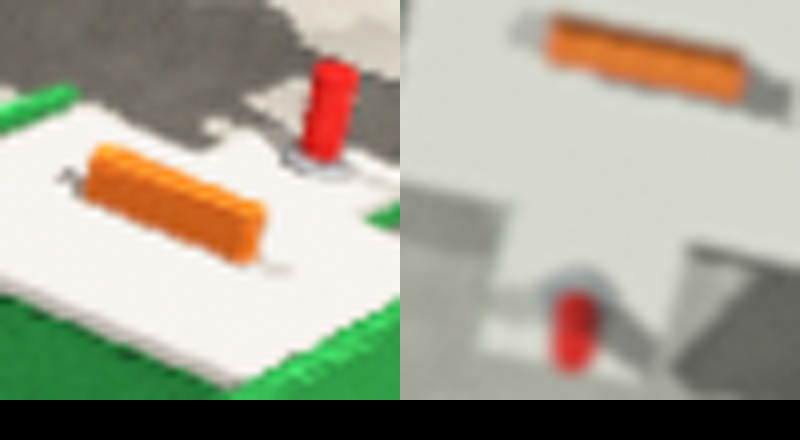

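The pin stands upright with its collar flush on the tongue, at scene crop (318,160) and top crop (578,290). The handle top is about 39 mm above the lid, and the gripper is clear.

```bash
python3 -c "
from plant import arm
print(arm.job_done())"
```

```text
the job is handed in; nothing more can be done
None
```

The lid is shut, and the pin is through both holes with its collar flush on the lid and released. I handed the job in at about 20 s of the 59 s; the interface gave no verdict back.

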